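# Let the mixing head down onto the pail with the hand-cranked rack lift

## Robot

A 6-joint arm with a two-finger parallel gripper is mounted at the origin on the work surface. World frame = base frame: x ahead of the robot, y to its left, z up, the work surface at z = 0. Lengths are in m, angles in degrees, forces in N, time in s.
With the tool pointing down it reaches from about 0.4 to 0.825 m from the base axis. Payload 7 kg.
Tool frame: the origin (TCP) lies midway between the tips of the shut fingers; the grasp point (between the pads) lies 19 mm behind it; z points along the fingers, y is the line along which they close (so a half turn about z gives the same grasp; the last joint's range is limited). The gripper opens to 88 mm and grips with 3 to 60 N. Pads are 19 mm wide; open, the fingers measure 130 mm over their backs; the gripper's body (78 mm by 193 mm) begins 47 mm behind the grasp point.
Start: joints at [-50.873, 20.546, 0.682, 0, -70.136, -16.507], TCP at [0.26, -0.623, 0.227] pointing down, gripper open.
Joint ranges: [-176.03, 176.03], [-82.01, 121.73], [-58.28, 71.71], [-173.87, 95.51], [-174.79, -0.11], [-173.66, 173.66]. Speed limits (degrees/s): [136.94, 136.94, 172.46, 180, 180, 180].

## Interface

Orientations are given as a 3x3 rotation matrix whose columns are the frame's x, y, z axes.
In Python, from rig import robot gives the robot as it stands. Calls block until the motion is done:
- robot.goto(position, orientation): joint-space move of the TCP to a pose.
- robot.servo_line(position, ori=None, speed=0.15): straight line of the TCP; ori=None keeps the orientation; speed is the mean speed in m/s.
- robot.movej(angles): joint-space move.
- robot.move_gripper(opening): opening from 0.0 (shut) to 1.0 (fully open); the grip force is fixed at half the most; returns when the fingers have stopped.
- robot.dwell(seconds).
- robot.ik(position, orientation): joint angles nearest the present ones, or None.
- robot.grab_frame(name): name is "side" or "top"; returns (picture, depth): 384x512x3 uint8, red, green, blue; 384x512 float32, m along the optical axis (not along the pixel's ray), 0 where there is no reading.
- robot.camera_info(name): a dict with "vfov" (degrees; the focal length in pixels is half the picture's height over the tangent of half this angle, whatever the lens; pixels are square), "cx", "cy" (the principal point, pixels), "view" (4x4, takes a point from world to camera coordinates). Camera axes: x right, y down, z forward; pixel columns grow to the right and rows downward; lengths in m; the calibration is good to about 2 mm. A picture is of the moment at which its call begins. camera_info takes no time and is no camera call.
A pose or a line that the arm cannot do raises robot.Unreachable and nothing moves.
- robot.job_done(): hands the job in; it is judged then, once.
Readings, each from a call of its own:
- robot.read_t(): time.
- robot.read_qpos(): joint angles.
- robot.read_qvel(): joint speeds.
- robot.read_effort(): joint torques, N m.
- robot.read_position(): TCP position.
- robot.read_tcp_rot(): TCP orientation.
- robot.read_force(): force on the tool from outside, world axes, zero at the start.
- robot.read_ft_torque(): the same for the moment, N m.
- robot.read_grip_width(): opening from 0.0 (shut) to 1.0 (fully open).
- robot.read_finger_force(): force on a finger pad.
Only numpy, scipy, OpenCV 4.12 (cv2) and the standard library are available. Lean on these libraries where they do the work, as an engineer would, in place of code of your own. Each camera call takes 0.05 s, during which the arm holds its last target. There are 200 camera calls.

## Task

Lower the mixer's head onto the pail: throw the red pawl lever over as far as it goes, take the load on the crank and wind up just until the pawl springs clear, then let the crank turn back slowly, keeping it in hand all the way, until you feel the splash cover take its own weight on the pail, and only then let go. Never let the crank run, do not wind the cover down hard onto the pail, and leave the pail, the jug, the can and the wrench where they stand.

Things in the scene. Friction and masses are not known exactly. Their poses are not given: they have to be found in the camera images.
- stand: green bench mixer stand, bolted down: base plate 270 x 400 x 18 mm, gear housing (x +-50, y +-48, z 98 to 190 mm). Origin on the bench under the steel rack bar; x from the crank side through the housing, y from the rack bar to the pail, z up. The crank faces -x. The rack bar comes out of the housing's top and carries the head's arm, running to +y, top 278 mm high at the start
- shaft_end (a point): outer end of the level crank shaft, at (-96, 0, 145) mm in the stand's frame; the shaft runs along the stand's x
- grip: black crank handle: round sleeve 28 mm thick, 100 mm long, parallel to the shaft, 95 mm from its axis; turns freely on its pin, so the hand can keep its attitude. Origin at its middle, stand x -150 mm (crank arm's face at -93), x axis along the shaft. Starts 0.83 rad from straight up over the shaft towards +y; winding up moves it on to +y and down (stop after 0.77 rad), lowering over the top to -y
- lever_knob: red ball, 18 mm, on the tip of the pawl lever; origin at its centre, 62 mm from the pawl pin, at the start at (-72, -32, 246) mm in the stand's frame, moving to (-72, -71, 245). Free room for a finger on its +y side; the crank arm turns at stand x -83 to -93 mm
- pawl_lever (a joint): lever on the pawl pin (stand y -50, z 186.5 mm), in rad: 0 with the pawl engaged, leaning 0.30 rad towards the stand's +y; grows as it is thrown over to -y, to the stop at 0.65. It stays where it is left. Takes 5 to 7 N at the knob
- pawl_nose (a point): nose of the brass pawl on top of the ratchet wheel (84 mm, 20 teeth, fixed to the crank). In the stand's frame 182 mm high when engaged, over 200 mm when clear. The pawl lets the crank wind up but not back. A spring joins it to its lever, but the loaded undercut tooth traps it: with the lever thrown it stays in until the crank is wound up about 0.08 rad (8 mm at the handle), then jumps clear
- mixer_head: mixing head, 3.3 to 4.6 kg with arm and rack bar: grey motor over an aluminium splash cover 186 mm across. Moves up and down, 25 mm per rad of the crank, pulling it back with 8 to 13 N at the handle. The cover is clamped by hand on the neck, so it meets the rim with the handle 0.70 to 1.08 rad past straight up on the -y side: feel for it. Origin at stand x 35, y 165 mm, 14 mm under the flange
- pail: white open plastic pail, 172 mm across the rim, 165 mm high, 1.6 kg, in the locating ring on the base plate below the cover. Origin at the centre of its underside, z up to the rim. Once the cover rests on it, pressing on at the handle adds 3.8 times that force on the rim
- jug: white jug with a blue cap, 104 mm thick, 200 mm high, on the bench to the -y side of the stand; origin under its base
- can: orange can, 84 mm thick, 110 mm high, on the bench to the +y side of the stand; origin under its base
- wrench: steel wrench, 170 mm, lying on the base plate behind the housing; origin under its middle
There are look-alikes about, which are no part of the job. Leave any black or blue look-alike of the pail alone.

How it is judged:
By the outcome, as a careful person would: the job done as asked, in the order asked, and still so for the second after the job is handed in, with the robot touching nothing.
It also fails if it takes over 72 s, if anything falls off the work surface, if the arm or the gripper's body presses on something with over 40 N, if the wrist force passes 120 N, or if a joint passes its speed limit or range.

## Working session

There is one attempt and no reset: what is moved stays moved. The work goes in short steps, each a Python script; the robot and the scene stay as the last script left them, time stands still between calls to the robot, and variables do not carry over. Pictures are saved under pics/ and viewed, at most 10 in all, crops included, and the job is handed in when it is done.

```bash
mkdir -p pics; ls; python3 - <<'E'
from rig import robot
import cv2,numpy as np
for n in("side","top"):
    p,d=robot.grab_frame(n); cv2.imwrite(f"pics/{n}0.png",p[:,:,::-1]); np.savez(f"{n}0.npz",p=p,d=d)
    i=robot.camera_info(n); print(n,i)
print(robot.read_t(),robot.read_force(),robot.read_tcp_rot())
E
```

```text
pics
side {'vfov': 42.068254828735114, 'cx': 246.84558547449433, 'cy': 192.760092707643, 'view': array([[-0.99863985, -0.05082447,  0.0116325 ,  0.51944101],
       [-0.05096246,  0.9043847 , -0.42366395, -0.05706606],
       [ 0.01101224, -0.42368053, -0.90574474,  1.96809071],
       [ 0.        ,  0.        ,  0.        ,  1.        ]])}
top {'vfov': 54.826362165501195, 'cx': 263.4079538000958, 'cy': 185.75722180046174, 'view': array([[-0.01254579, -0.99987025,  0.01010378,  0.17709125],
       [-0.99734649,  0.01178817, -0.07184017,  0.53272886],
       [ 0.07171174, -0.01097826, -0.99736498,  1.22858323],
       [ 0.        ,  0.        ,  0.        ,  1.        ]])}
0.1 [-0.35346521  0.40130964 -0.76921354] [[-9.23127069e-01 -3.84494324e-01 -7.27094177e-04]
 [-3.84494981e-01  9.23126105e-01  1.34292197e-03]
 [ 1.54853742e-04  1.51925168e-03 -9.99998834e-01]]
```

View pics/side0.png

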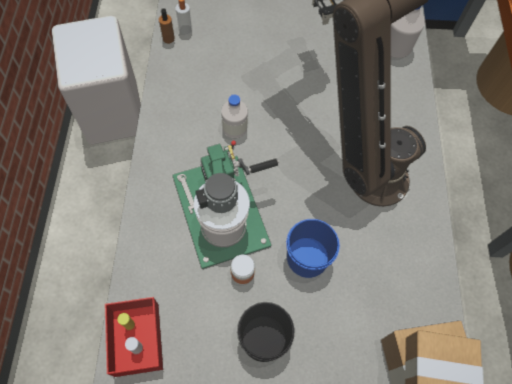

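View pics/top0.png

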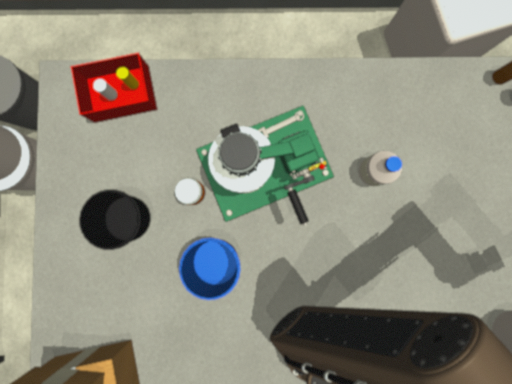

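The side and top views show the stand at top px ~(265,165), with its crank towards the robot: black grip (298,205), red knob (322,166), jug (385,168), can (189,191), and the wrench at the back. Next I'll measure the stand's pose.

```bash
cat > h.py <<'E'
import numpy as np,cv2
from rig import robot
def cloud(n,d):
    i=robot.camera_info(n); f=192/np.tan(np.radians(i["vfov"]/2)); V=i["view"]
    v,u=np.mgrid[0:384,0:512]
    P=np.stack([(u-i["cx"])/f*d,(v-i["cy"])/f*d,d],-1)
    return (P-V[:3,3])@V[:3,:3]
E
python3 - <<'E'
from h import *
for n in("top","side"):
    z=np.load(n+"0.npz");p,d=z["p"],z["d"];W=cloud(n,d);h=cv2.cvtColor(p,cv2.COLOR_RGB2HSV);H,S,Vv=h[...,0],h[...,1],h[...,2]
    g=(H>55)&(H<90)&(S>80)&(d>0)
    pl=g&(abs(W[...,2]-.018)<.008); pts=W[pl][:,:2]
    r=cv2.minAreaRect((pts*1000).astype(np.float32)); print(n,"plate",r, "z",np.median(W[pl][:,2]))
    ht=g&(abs(W[...,2]-.19)<.006); print(" housing",ht.sum(),W[ht].mean(0), cv2.minAreaRect((W[ht][:,:2]*1000).astype(np.float32)))
    C=r[0];near=np.hypot(W[...,0]-C[0]/1e3,W[...,1]-C[1]/1e3)<.35
    red=near&((H<6)|(H>174))&(S>150)&(W[...,2]>.2); print(" red",red.sum(),W[red].mean(0),np.argwhere(red).mean(0))
    b=near&(Vv<60)&(W[...,2]>.17)&(W[...,2]<.24)&(W[...,0]<C[0]/1e3-.02)
    q=W[b]; print(" grip",b.sum(),q.mean(0),q.min(0),q.max(0)); c=np.cov(q[:,:2].T);w,e=np.linalg.eigh(c);print(e[:,1],np.degrees(np.arctan2(*e[::-1,1])))
    pr=q[:,:2]@e[:,1]; print(" len",np.ptp(pr))
    # rim
    rim=near&(W[...,2]>.2)&(S<50)&(Vv>150)
    jug=(H>100)&(H<125)&(S>120)&(W[...,2]>.15); print(" jugcap",W[jug].mean(0))
    x0,y0=(190,95) if n=="top" else (160,80)
    cv2.imwrite(f"pics/{n}0c.png",cv2.resize(p[y0:y0+130,x0:x0+170,::-1],None,fx=4.5,fy=4.5,interpolation=cv2.INTER_CUBIC))
E
```

```text
top plate ((613.7490844726562, 166.00247192382812), (264.3861083984375, 394.83319091796875), 21.94231414794922) z 0.018665315488248235
 housing 514 [0.61169572 0.06595556 0.19050862] ((616.0440063476562, 60.91081237792969), (134.19979858398438, 104.09933471679688), 29.194530487060547)
 red 22 [0.51814206 0.08267484 0.66615735] [134.27272727 235.27272727]
 grip 192 [0.46158863 0.07901862 0.22240283] [0.41713448 0.05451343 0.21681262] [0.50431507 0.1037002  0.22876818]
[-0.92555961 -0.37860191] -157.75289118797753
 len 0.09140114302319846
 jugcap [0.35844086 0.20479209 0.19209157]
side plate ((612.5762329101562, 173.06410217285156), (260.9589538574219, 391.89642333984375), 21.976959228515625) z 0.01795592076602659
 housing 217 [0.62150824 0.07757581 0.19040643] ((623.7891235351562, 76.66260528564453), (95.21426391601562, 81.5191650390625), 19.387645721435547)
 red 8 [0.57031868 0.0199406  0.25211403] [142.5 233. ]
 grip 72 [0.4620275  0.09086681 0.21618997] [0.41680092 0.06614451 0.17603069] [0.539778   0.11022571 0.22723078]
[-0.96249426 -0.27130204] -164.25823959490026
 len 0.1167629299340241
 jugcap [0.34035748 0.25992601 0.19021046]
```

View pics/top0c.png

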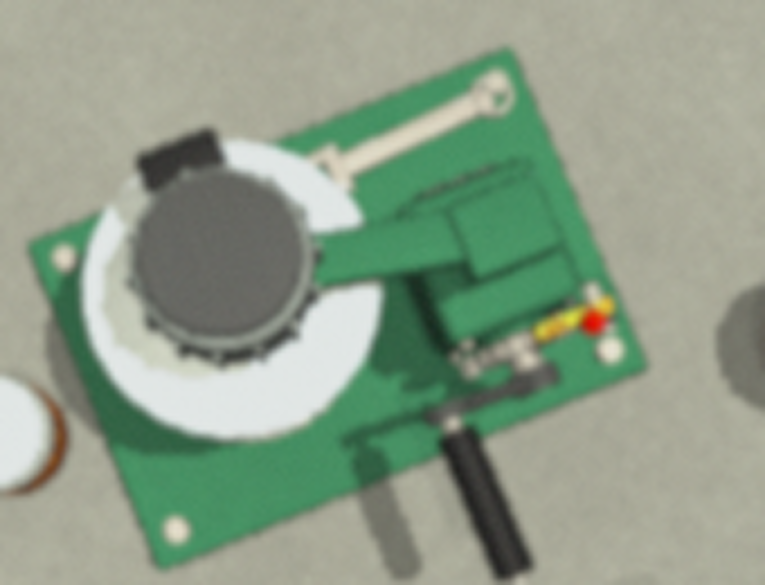

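View pics/side0c.png

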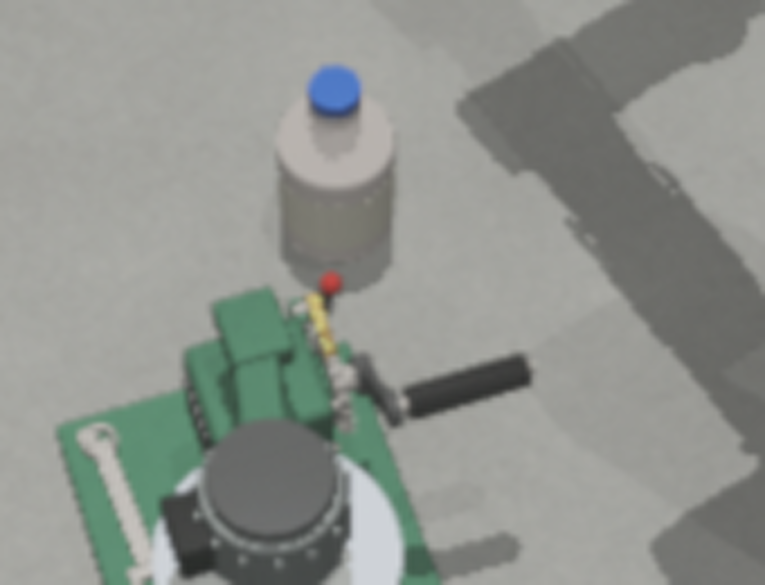

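The zoomed views confirm the layout. The stand's yaw is about 22° and its origin is at about (0.626, 0.071). Now the lever: closed fingers on the knob's +y side, pushing until I feel the stop.

```bash
cat >> h.py <<'E'
th=np.radians(22);c,s=np.cos(th),np.sin(th)
R=np.array([[c,-s,0],[s,c,0],[0,0,1]]);O=np.array([.626,.071,0])
ORI=np.c_[-R[:,0],R[:,1],[0,0,-1]]
def W(x,y,z): return O+R@np.array([x,y,z])/1e3
def inS(p): return R.T@(np.array(p)-O)*1e3
def F(n=4):
    f=[]
    for _ in range(n): f.append(robot.read_force()); robot.dwell(.01)
    return R.T@np.mean(f,0)
def snap(n,name,x0,y0,w,h,k):
    p,d=robot.grab_frame(n); np.savez(name+".npz",p=p,d=d)
    cv2.imwrite(f"pics/{name}.png",cv2.resize(p[y0:y0+h,x0:x0+w,::-1],None,fx=k,fy=k,interpolation=cv2.INTER_CUBIC))
E
python3 - <<'E'
from h import *
z=np.load("top0.npz");C=cloud("top",z["d"]);print("jugtop",inS(C[163,393]),"jug side",inS(C[172,375]),"can",inS(C[191,189]),"motor",inS(C[152,238]))
p=robot.read_position(); robot.move_gripper(0.0)
robot.servo_line([p[0],p[1],.36],speed=.3)
robot.goto(W(-72,10,340),ORI)
robot.servo_line(W(-72,10,241),speed=.15)
robot.dwell(.2); f0=F(8); print(robot.read_t(),inS(robot.read_position()),f0)
y=10;log=[]
while y>-62:
    y-=2; robot.servo_line(W(-72,y,241),speed=.05)
    f=F(2)-f0; log.append((y,round(f[1],1),round(f[2],1)))
    if abs(f[1])>13: break
print(log,robot.read_t(),inS(robot.read_position()))
snap("side","lev",180,80,130,100,5)
E
```

```text
jugtop [-142.34836985 -237.46485     203.88465689] jug side [-147.48586049 -200.96969697  136.89507653] can [ 21.43030055 350.02167611 108.17274177] motor [ 32.06835289 164.66886485 360.69197811]
5.8 [-71.64183007  10.00493552 241.79204087] [ 0.42006296  0.00675528 -0.07110146]
[(8, np.float64(-0.6), np.float64(-0.0)), (6, np.float64(-0.3), np.float64(-0.0)), (4, np.float64(-0.6), np.float64(0.3)), (2, np.float64(-0.3), np.float64(0.2)), (0, np.float64(-0.3), np.float64(0.2)), (-2, np.float64(-0.1), np.float64(0.4)), (-4, np.float64(-0.2), np.float64(0.2)), (-6, np.float64(-0.0), np.float64(0.2)), (-8, np.float64(3.2), np.float64(1.6)), (-10, np.float64(6.2), np.float64(5.1)), (-12, np.float64(7.1), np.float64(6.5)), (-14, np.float64(7.1), np.float64(7.0)), (-16, np.float64(6.3), np.float64(6.4)), (-18, np.float64(6.4), np.float64(6.1)), (-20, np.float64(6.1), np.float64(6.0)), (-22, np.float64(6.0), np.float64(5.7)), (-24, np.float64(6.1), np.float64(5.3)), (-26, np.float64(5.6), np.float64(5.5)), (-28, np.float64(5.7), np.float64(4.7)), (-30, np.float64(5.5), np.float64(5.2)), (-32, np.float64(5.8), np.float64(5.1)), (-34, np.float64(5.6), np.float64(5.4)), (-36, np.float64(5.6), np.float64(5.2)), (-38, np.float64(5.5), np.float64(5.4)), (-40, np.float64(5.4), np.float64(5.0)), (-42, np.float64(5.5), np.float64(4.8)), (-44, np.float64(5.4), np.float64(3.5)), (-46, np.float64(5.7), np.float64(1.7)), (-48, np.float64(6.2), np.float64(0.8)), (-50, np.float64(12.4), np.float64(2.2)), (-52, np.float64(20.6), np.float64(4.8))] 14.0667 [-71.17678475 -48.25595722 240.6472804 ]
```

```bash
python3 - <<'E'
from h import *
z=np.load("top0.npz");C=cloud("top",z["d"]);print("grip",inS([.4616,.079,.2224]),inS([.462,.0909,.216]))
robot.servo_line(W(-72,-40,241),speed=.1)
robot.servo_line(W(-72,-40,330),speed=.25)
robot.goto(W(-150,70,300),ORI)
robot.move_gripper(.75)
snap("side","lev2",160,90,150,110,5)
print(robot.read_t())
E
```

```text
grip [-149.43217294   69.00279479  222.4       ] [-144.60348094   79.88644003  216.        ]
16.7167
```

View pics/lev2.png

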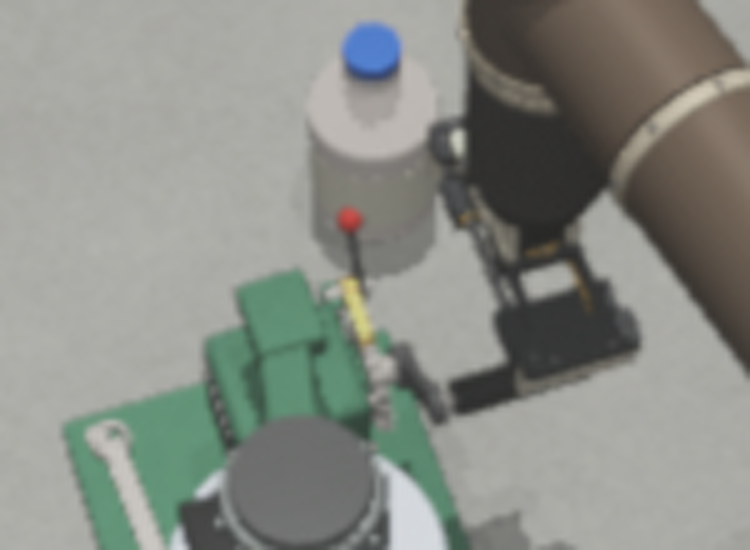

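The red knob is thrown over (crop px 349,219) and the yellow pawl is still in (355,310), so the tooth has it trapped as expected. Next I'll grip the handle and wind up in small steps, watching the pawl.

```bash
cat >> h.py <<'E'
def H(a): return W(-150,95*np.sin(a),145+95*np.cos(a)-19)
def tr(f,a): return f[1]*np.cos(a)-f[2]*np.sin(a), f[1]*np.sin(a)+f[2]*np.cos(a)
def pawl():
    p,_=robot.grab_frame("side"); q=p[125:185,215:250]; h=cv2.cvtColor(q,cv2.COLOR_RGB2HSV)
    m=(abs(h[...,0].astype(int)-25)<8)&(h[...,1]>120)&(h[...,2]>100)
    return (int(m.sum()),*np.round(np.argwhere(m).mean(0)+[125,215],1))
E
python3 - <<'E'
from h import *
robot.servo_line(H(.83),speed=.12)
robot.dwell(.1); f0=F(6); np.save("f0.npy",f0); print("f0",f0,pawl())
robot.move_gripper(0.0)
print("w",robot.read_grip_width(),robot.read_finger_force(),F()-f0,robot.read_t())
p0=pawl(); print(p0)
for k in range(1,9):
    a=.83+.02*k
    robot.servo_line(H(a),speed=.04); pw=pawl()
    print(round(a,2),np.round(tr(F(3)-f0,a),1),pw)
    if k>=3 and np.hypot(pw[1]-p0[1],pw[2]-p0[2])>1.2: break
np.save("a.npy",a)
snap("side","wound",160,90,150,110,5); print(robot.read_t())
E
```

```text
f0 [-0.21697562 -0.2716188   0.14657998] (0, np.float64(nan), np.float64(nan))
w 0.31057126542705116 29.997778236865997 [ 0.83031826 -3.12564902 -0.99120448] 18.725
(0, np.float64(nan), np.float64(nan))
0.85 [-5.1 -3.7] (0, np.float64(nan), np.float64(nan))
0.87 [-6.  -3.3] (0, np.float64(nan), np.float64(nan))
0.89 [-6.  -2.8] (0, np.float64(nan), np.float64(nan))
0.91 [-7.  -2.7] (0, np.float64(nan), np.float64(nan))
0.93 [-6.2 -3. ] (0, np.float64(nan), np.float64(nan))
0.95 [-6.9 -2.1] (0, np.float64(nan), np.float64(nan))
0.97 [-6.7 -1.5] (0, np.float64(nan), np.float64(nan))
0.99 [-6.3 -2.4] (0, np.float64(nan), np.float64(nan))
21.425h.py:25: RuntimeWarning: Mean of empty slice.
  return (int(m.sum()),*np.round(np.argwhere(m).mean(0)+[125,215],1))
  ret = um.true_divide(
```

View pics/wound.png

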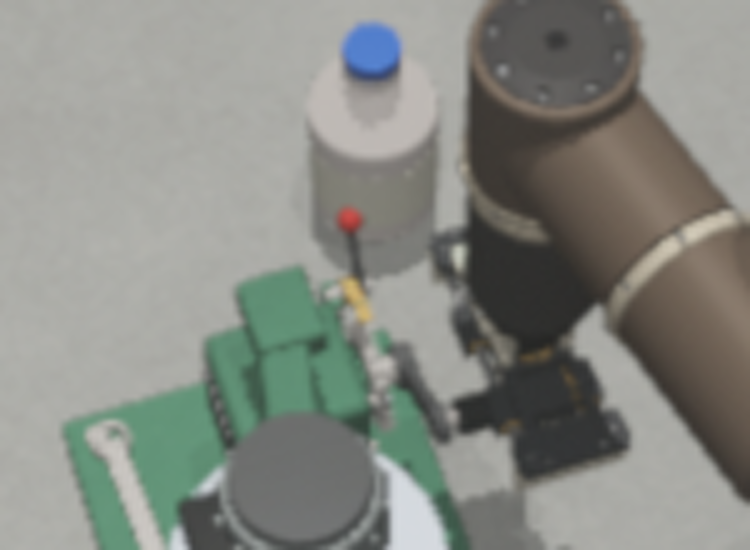

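The pawl has sprung up: the patch at (356,300) is now foreshortened and lit differently. I'll check its height with depth, then lower, stopping if the load vanishes early.

```bash
python3 - <<'E'
from h import *
for n in("lev2","wound"):
    z=np.load(n+".npz");C=cloud("side",z["d"])
    print(n,[np.round(inS(C[90+v//5,160+u//5])).tolist()+z["p"][90+v//5,160+u//5].tolist() for u,v in((352,292),(357,310),(364,328))])
f0=np.load("f0.npy");a=float(np.load("a.npy"));log=[]
while a>-.58:
    a-=.03; robot.servo_line(H(a),speed=.04)
    t,r=tr(F(2)-f0,a); log.append((round(a,2),round(t,1),round(r,1)))
    if len(log)>3 and (t>-2 or t<-25 or abs(r)>25): break
np.save("a.npy",a); print(*log); print(robot.read_t(),robot.read_grip_width())
E
```

```text
lev2 [[-63.0, -41.0, 194.0, 205, 192, 125], [-62.0, -25.0, 194.0, 208, 205, 136], [-61.0, -9.0, 198.0, 207, 205, 137]]
wound [[-61.0, -33.0, 209.0, 202, 176, 114], [-58.0, -11.0, 219.0, 190, 174, 134], [-64.0, -21.0, 176.0, 140, 136, 128]]
(0.96, np.float64(-8.6), np.float64(-1.3)) (0.93, np.float64(-8.6), np.float64(-2.3)) (0.9, np.float64(-8.5), np.float64(-3.2)) (0.87, np.float64(-8.9), np.float64(-3.2)) (0.84, np.float64(-8.4), np.float64(-3.8)) (0.81, np.float64(-8.3), np.float64(-3.6)) (0.78, np.float64(-9.0), np.float64(-3.7)) (0.75, np.float64(-8.6), np.float64(-4.4)) (0.72, np.float64(-8.2), np.float64(-3.7)) (0.69, np.float64(-8.5), np.float64(-4.6)) (0.66, np.float64(-8.2), np.float64(-5.4)) (0.63, np.float64(-8.7), np.float64(-5.3)) (0.6, np.float64(-8.4), np.float64(-6.0)) (0.57, np.float64(-8.9), np.float64(-6.0)) (0.54, np.float64(-9.3), np.float64(-7.2)) (0.51, np.float64(-8.7), np.float64(-6.1)) (0.48, np.float64(-8.8), np.float64(-6.8)) (0.45, np.float64(-8.5), np.float64(-6.9)) (0.42, np.float64(-9.2), np.float64(-6.8)) (0.39, np.float64(-8.6), np.float64(-7.3)) (0
[... 780 characters left out ...]
 (-0.18, np.float64(-10.4), np.float64(-6.4)) (-0.21, np.float64(-9.8), np.float64(-6.4)) (-0.24, np.float64(-10.7), np.float64(-5.9)) (-0.27, np.float64(-10.1), np.float64(-5.9)) (-0.3, np.float64(-10.8), np.float64(-5.3)) (-0.33, np.float64(-10.6), np.float64(-5.3)) (-0.36, np.float64(-10.5), np.float64(-6.0)) (-0.39, np.float64(-11.0), np.float64(-6.1)) (-0.42, np.float64(-10.5), np.float64(-5.8)) (-0.45, np.float64(-10.3), np.float64(-5.4)) (-0.48, np.float64(-10.5), np.float64(-5.5)) (-0.51, np.float64(-10.9), np.float64(-6.4)) (-0.54, np.float64(-10.2), np.float64(-5.3)) (-0.57, np.float64(-11.0), np.float64(-5.9)) (-0.6, np.float64(-11.0), np.float64(-6.1))
35.5583 0.30860693233125475
```

```bash
python3 - <<'E'
from h import *
f0=np.load("f0.npy");a=float(np.load("a.npy"));log=[];t=-11
while a>-1.15:
    a-=.012 if t<-8.5 else .005; robot.servo_line(H(a),speed=.04)
    t,r=tr(F(3)-f0,a); log.append((round(a,3),float(round(t,1)),float(round(r,1))))
    if t>-1.2: break
np.save("a.npy",a); print(*log); robot.dwell(.3); print(tr(F(8)-f0,a),robot.read_t(),robot.read_grip_width())
E
```

```text
(-0.612, -10.9, -6.2) (-0.624, -10.8, -6.6) (-0.636, -11.3, -6.9) (-0.648, -10.4, -8.6) (-0.66, -11.4, -10.0) (-0.672, -11.0, -10.9) (-0.684, -11.0, -12.3) (-0.696, -11.1, -13.5) (-0.708, -11.5, -14.4) (-0.72, -11.0, -15.0) (-0.732, -11.3, -16.1) (-0.744, -11.4, -16.9) (-0.756, -11.2, -17.4) (-0.768, -11.1, -18.2) (-0.78, -11.4, -17.5) (-0.792, -11.6, -18.1) (-0.804, -11.3, -18.3) (-0.816, -11.1, -18.0) (-0.828, -11.4, -17.8) (-0.84, -7.9, -17.8) (-0.845, -4.9, -17.7) (-0.85, -1.0, -16.7)
(np.float64(-1.3589782029538036), np.float64(-16.927689264617598)) 41.975 0.3098708158155411
```

The cover met the rim at about −0.83 rad and the load has come off the hand. One tiny settling step to bring the hand load to about zero, then let go.

```bash
python3 - <<'E'
from h import *
f0=np.load("f0.npy");a=float(np.load("a.npy"))-.0015
robot.servo_line(H(a),speed=.02); robot.dwell(.2); print(tr(F(8)-f0,a))
robot.move_gripper(.6); robot.dwell(.2); print("released",F()-f0)
p=H(a); p[2]=.32; robot.servo_line(p,speed=.12)
robot.servo_line(W(-260,-60,340),speed=.2); robot.dwell(.3)
snap("side","end",150,80,170,130,4.5); pt,d=robot.grab_frame("top"); np.savez("endt.npz",p=pt,d=d)
C0=cloud("side",np.load("side0.npz")["d"])
z=np.load("end.npz");C=cloud("side",z["d"]);print("motor top", inS(C[178,221]),"before",inS(C0[180,221]))
print(robot.read_t())
E
```

```text
(np.float64(0.06279472830341071), np.float64(-16.951347754515993))
released [0.39343245 0.35146342 0.01278216]
motor top [  8.39004096  80.68338108 229.54610439] before [ 26.44973884 151.96463483 361.10298459]
45.7417
```

View pics/end.png

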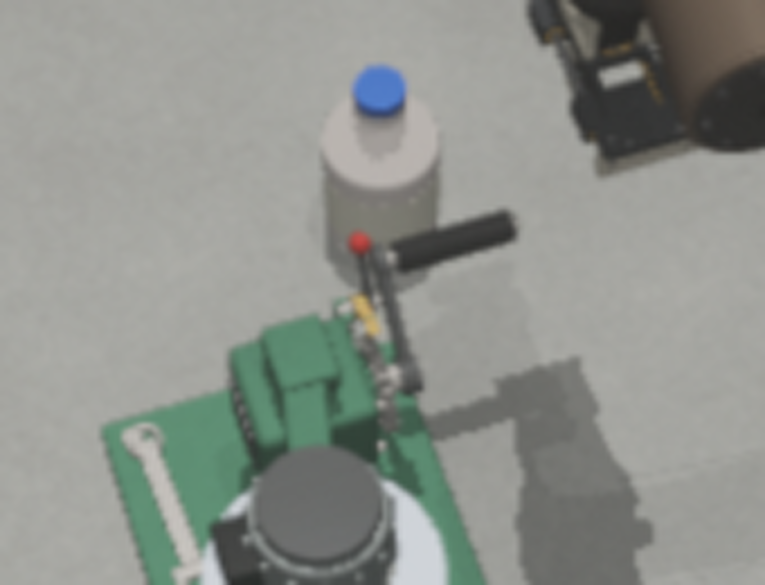

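The head is down and the pawl is still clear (365,312). The crank is standing free on the −y side (455,240), the jug and wrench haven't moved, and the robot is clear of everything.

```bash
python3 -c "
from rig import robot
print(robot.job_done())"
```

```text
the job is handed in; nothing more can be done
None
```

The job is handed in at about 46 s of the 72 s allowed: lever thrown to its stop, pawl sprung clear, and the cover lowered in hand onto the pail, released with about 0 N on the crank; I wound up about 0.16 rad rather than the 0.08 needed, because my check for the pawl jumping failed, and I did not re-check the can after the move.

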